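Check a tripped test kiln at its spyhole, then hold its recessed reset down

TASK

The small test kiln has tripped on over-temperature. Pick up the infrared thermometer, hold it steady for two seconds level and pointing straight into the kiln's spyhole with its lens about 10 cm away, and lay it gently back down on its side on the bench; then draw the ball stylus out of the wooden tool block, reach its steel tip through the guarded hole in the console's sloping panel and push the recessed reset pin fully down. Finish while still gripping the stylus and holding the pin down, because the mains goes back on while it is held, and leave everything else on the bench where it stands.

Things in the scene. Friction and masses are not known exactly. Their poses are not given: they have to be found in the camera images.
- kiln: Fixed test kiln and its console, one unit; origin on the bench between them, x away from the operator, y left, z up. Kiln: octagonal steel drum 290 mm across flats, 282 high, lid handle 262 up, centred at y +310 mm. Console: grey wedge 170 deep (x), 200 wide, centred at y -280, 55 high in front (-x), 117 at the rear; its top panel slopes 20 deg down to -x. A conduit lies behind.
- spyhole (a point): Centre of the mouth of the spyhole: white ceramic collar 44 mm in diameter, 22 mm dark bore, standing 12 mm out of the kiln's flat face (60 mm either way) that looks towards the console, 135 mm above the bench. Axes are the kiln's: it looks out along -y, so the thermometer must point along +y of this frame, its lens about 100 mm off on the -y side.
- reset_hole (a point): Centre of the mouth of the reset hole, 14 mm in diameter, in a raised black guard ring (29 mm outside, 3 mm proud) on the right-hand (-y) half of the sloping panel. Axes: z is the panel's outward normal (20 deg from vertical, towards the kiln's -x), x up the slope, y left. The hole runs straight in along -z; the reset pin's top lies 15 mm below this point.
- reset_top (a point): Centre of the flat top of the reset pin, a grey plunger 12 mm in diameter at the bottom of the reset hole; it moves with the pin.
- reset_pin (a joint): Travel of the spring-loaded reset pin in m: 0 = out, 0.004 = fully down on its stop, growing as it is pressed along -z of reset_hole. It needs about 1 N to start and 4 N at the stop, and springs back when let go.
- thermometer: Infrared pistol lying on its side, 0.19 kg. Origin under the barrel's middle, on the bench; x = pointing direction (nose), z up. Barrel x -72 to 75 mm, 46 wide (y +-23), 42 thick (z 0 to 42), axis at z 21. Grip leaves the -y side near x -40, 36 wide, 40 thick, to y -123; trigger x -27 to -10, y to -50. Barrel is free to grasp across y at x 2 to 35. Mass centre x -23, y -23.
- lens (a point): Centre of the lens face at the thermometer's nose, at (75, 0, 21) mm in its frame.
- spot (a point): The point that the thermometer reads: 100 mm straight ahead of the lens along its x.
- tool_block: Fixed wooden block 64 mm (x) by 145 mm (y), 65 mm high; origin at the centre of its underside. Three 15 mm holes, 61 mm deep, in a row along its y axis at y = -46, 0 and +46 mm; the stylus and the two clay tools stand in them, in any order.
- stylus: Ball stylus standing tip down in a block hole, 0.045 kg: plain round pale handle, knob on top, wide shoulder resting on the block. Origin under the shoulder (65 mm above the bench), z up. Shoulder 22 mm in diameter, z 0 to 10; handle 15 mm, z 10 to 90; knob 18 mm, to z 97. Below: brass ferrule 12 mm to z -12, then a 5 mm steel shaft with a 7 mm ball ending at z -58.
- tip (a point): Lowest point of the stylus's ball tip, at (0, 0, -58) mm in the stylus frame.
- loop_tool: Bystander: clay loop tool with a round wooden handle, wire loop upward, standing in the block; origin at its lower end, top 155 mm above the bench.
- wood_knife: Bystander: dark wooden clay knife, flat blade upward, standing in the block; origin at its lower end, top 155 mm above the bench.
- mug: Bystander: white mug 84 mm in diameter, 95 mm high, origin under its centre.
- bowl: Bystander: terracotta bowl 130 mm in diameter, 60 mm high, origin under its centre.
- glaze_jar: Bystander: glaze jar 72 mm in diameter, 95 mm high, origin under its centre.
- post_a: Bystander: square kiln post 30 mm wide, 64 mm high, origin under its centre.
- post_b: Bystander: square kiln post 30 mm wide, 89 mm high, origin under its centre.
- spy_plug: Bystander: the spyhole's clay plug, 32 mm in diameter, 45 mm high, standing on its head, origin under its centre.

How it is judged (in metres and radians):
On the way, in this order (a step that is already met when the one before it is completed fails the run):
1. the gripped thermometer points level into the spyhole (read point within 20 mm of its centre, axis within 0.2 rad), lens 60 to 150 mm from the mouth, held steady for 1.5 s (contact force between the fingers and thermometer above 1 N and y of lens in the frame of spyhole between -0.15 and -0.06 m and y of thermometer in the frame of spyhole below -0.12 m and x of spot in the frame of spyhole between -0.02 and 0.02 m and z of spot in the frame of spyhole between -0.02 and 0.02 m and angle between the x axis of thermometer and the y axis of kiln, either way round below 0.2 rad and linear speed of thermometer below 0.03 m/s and angular speed of thermometer below 0.2 rad/s), for 1.5 s.
2. the thermometer lies on its side on the bench again, let go and at rest (height (world z) of thermometer below 0.01 m and angle between thermometer's own z axis and vertical below 0.15 rad and contact force between the fingers and thermometer below 0.1 N and linear speed of thermometer below 0.03 m/s), for 0.2 s.
At the end, for the whole second after the job is handed in: The stylus, still gripped by the fingers, has its tip down the reset hole on the pin (within 8 mm of the pin's centre, pushing with more than 1.5 N) and holds the pin at least 3.2 of its 4 mm down; the thermometer lies on its side on the bench, let go and at rest (all of step 2 and value of joint reset_pin above 0.0032 m and distance between tip and reset_top below 0.008 m and horizontal distance between tip and reset_hole below 0.016 m and z of tip in the frame of reset_hole below -0.015 m and contact force between stylus and kiln above 1.5 N and contact force between the fingers and stylus above 1 N and contact force between the fingers and kiln below 0.5 N); the arm keeps its last pose, push and grip.
It fails at once if the thermometer is dropped or thrown (contact force between the fingers and thermometer below 0.1 N and linear speed of thermometer above 0.6 m/s).
It fails at once if something else on the bench is moved more than 30 mm (distance of any of loop_tool, wood_knife, mug, bowl, glaze_jar, post_a, post_b, spy_plug from where it was at the start of the episode above 0.03 m).
It also fails if it takes over 59 s, if anything falls off the work surface, if the arm or the gripper's body presses on something with over 40 N, if the wrist force passes 120 N, or if a joint passes its speed limit or range.

ROBOT

A 6-joint arm with a two-finger parallel gripper is mounted at the origin on the work surface. World frame = base frame: x ahead of the robot, y to its left, z up, the work surface at z = 0. Lengths are in mm, angles in rad, forces in N, time in s.
With the tool pointing down it reaches from about 275 to 750 mm from the base axis. Payload 10.2 kg.
Tool frame: the origin (TCP) lies on the front face of the gripper's body, between the roots of the fingers; the fingertips stand 73 mm ahead of it and the grasp point (between the pads) lies 54 mm ahead of it; z points along the fingers, y is the line along which they close (so a half turn about z gives the same grasp; the last joint's range is limited). The gripper opens to 85 mm and grips with 20 to 120 N. Pads are 22 mm wide; open, the fingers measure 114 mm over their backs; the gripper's body (76 mm by 85 mm) begins 54 mm behind the grasp point. The pads swing forward as they close: fully open they stand 13 mm farther back than shut.
Start: joints at [1.06, 0.313, 1.498, -0, 1.331, -0.223], TCP at [149.031, 503.41, 303.894] pointing down, gripper open.
Joint ranges: [-2.94, 2.94], [-0.97, 2.17], [0.19, 2.56], [-1.23, 4.37], [0.02, 3.11], [-2.88, 2.88]. Speed limits (rad/s): [2.39, 2.39, 3.01, 3.14, 3.14, 3.14].

INTERFACE

Orientations are given as a unit quaternion [w, x, y, z].
In Python, from rig import * gives the robot as it stands.
- The arm moves only by the tool step_arm, never from a script. Its argument "plan" is a list of rows, each an object with "offset": the shift along the tool's x, y, z in cm, a list of three; "rot": the turn, a rotation vector about the tool's x, y, z in degrees, a list of three; "gripper": the finger opening in cm, from 0 to 8.54. In form: [{"offset": [x, y, z], "rot": [wx, wy, wz], "gripper": gripper}, ...]. A call has 1 to 12 rows; each row is the pose to reach, as a shift and turn from the pose commanded when the call began, along the tool's axes at that moment; what a row does not reach only later rows make up. A row lasts 1/10 s, in which the tool goes at most 50 mm and 8.59 degrees, less where a joint would pass 70% of its speed; a pose out of reach is approached as far as the arm can. A call with a gripper value outside its range is refused whole. The fingers move at their own pace and stop on an object; "squeeze" is the grip in N (left out, the last holds). Time passes only in rows, so rows that repeat a pose let the fingers close. It gives the time, the measured TCP pose, the force, the opening and the grip force at its end, in the units of the state.
- sense(): the state, without advancing time (a new reading comes with each control period).
- capture(name): name is "scene" or "top"; returns a dict with "color" (384x512x3 uint8, red, green, blue), "depth" (384x512 float32, mm along the optical axis (not along the pixel's ray), 0 where there is no reading), "vertical_fov" (degrees; the focal length in pixels is half the picture's height over the tangent of half this angle, whatever the lens; pixels are square), "cx", "cy" (the principal point, pixels), "rvec" (rotation vector, rad) and "tvec" (3), from world to camera coordinates, as OpenCV has them. Camera axes: x right, y down, z forward; pixel columns grow to the right and rows downward; lengths in mm; the calibration is good to about 2 mm. A picture is of the moment at which its call begins.
- finish_job(): hands the job in; it is judged then, once.
The state is a dict: "time_s": time; "joints": joint angles; "dq": joint speeds; "tau": joint torques, N m; "eef_pos": TCP position; "ee_rot": TCP orientation; "force": force on the tool from outside, world axes, zero at the start; "wrist_torque": the same for the moment, N m; "grip_width": opening from 0.0 (shut) to 1.0 (fully open); "grip_force": force on a finger pad.
Only numpy, scipy, OpenCV 4.12 (cv2) and the standard library are available. Lean on these libraries where they do the work, as an engineer would, in place of code of your own. Each camera call takes 0.05 s, during which the arm holds its last target. There are 200 camera calls.

## Working session

There is one attempt and no reset: what is moved stays moved. The work goes in short steps, Python scripts to look and compute and a tool call to move; the robot and the scene stay as the last step left them, time stands still between calls to the robot, and variables do not carry over. Pictures are saved under pics/ and viewed, at most 10 in all, crops included, and the job is handed in when it is done.

Besides the shell and the picture viewer there is one more tool, called after ">>>" as a command line: name --argument value ..., lists and objects as JSON in quotes. step_arm: Moves the arm, as the interface text tells. Its arguments: {"type":"object","properties":{"plan":{"type":"array"},"squeeze":{"type":"number"}},"required":["plan"]}

```bash
ls; mkdir -p pics
cat > h.py <<'E'
from rig import *
import numpy as np, cv2
from scipy.spatial.transform import Rotation as R
def load(n):
    d=dict(np.load(f'{n}.npz')); return d
def snap(n,tag):
    c=capture(n); np.savez(f'{tag}.npz',**{k:np.array(v) for k,v in c.items()})
    cv2.imwrite(f'pics/{tag}.png',cv2.cvtColor(c['color'],cv2.COLOR_RGB2BGR)); return c
def cam(c):
    f=192/np.tan(np.radians(float(c['vertical_fov']))/2); M=R.from_rotvec(np.array(c['rvec']).ravel()).as_matrix()
    return f,M,np.array(c['tvec']).ravel()
def ray(c,u,v,z):  # onto plane z
    f,M,t=cam(c); d=M.T@np.array([(u-c['cx'])/f,(v-c['cy'])/f,1]); o=-M.T@t
    return o+d*(z-o[2])/d[2]
def cloud(c):
    f,M,t=cam(c); D=c['depth']; v,u=np.mgrid[:384,:512]
    P=np.stack([(u-c['cx'])/f*D,(v-c['cy'])/f*D,D],-1)
    W=(P-t)@M; W[D<=0]=np.nan; return W
def proj(c,p):
    f,M,t=cam(c); q=M@np.array(p)+t; return np.array([q[0]/q[2]*f+c['cx'],q[1]/q[2]*f+c['cy']])
E
python3 - <<'E'
from h import *
for n in('scene','top'):
    c=snap(n,n); f,M,t=cam(c); print(n,-M.T@t,M[2],f,c['cx'],c['cy'])
s=sense();print(s)
E
```

```text
pics
scene [1030.64402591  449.6465716   916.17277836] [-0.45728164 -0.47235737 -0.75350648] 369.0586529480014 256.2166653038765 194.71161046014277
top [ 235.20744846  -52.55715533 1431.64811063] [ 0.2198508  -0.0144565  -0.97542639] 494.4357064106612 250.52524697235899 191.18319065906482
{'time_s': 0.1, 'joints': array([ 1.05960005e+00,  3.13408877e-01,  1.49835288e+00,  7.33828660e-06,
        1.33101097e+00, -2.23386327e-01]), 'dq': array([-2.62003383e-05, -2.45541329e-03, -1.60723176e-03,  9.47190208e-04,
        9.31154028e-04,  1.66647987e-04]), 'tau': array([ 3.14764955e-03, -4.12898612e+01, -2.60140836e+01, -1.45278163e-04,
        3.05499176e-03,  2.99857525e-06]), 'eef_pos': array([148.9534557 , 503.27471384, 303.38776408]), 'ee_rot': array([-2.15202705e-04,  1.43409652e-01,  9.89663238e-01, -5.49406770e-04]), 'force': array([ 0.18787654, -1.34414454, -0.4648813 ]), 'wrist_torque': array([-0.03416067, -0.0128109 , -0.08349088]), 'grip_force': 0.0, 'grip_width': 0.9965848436414012}
```

View pics/scene.png

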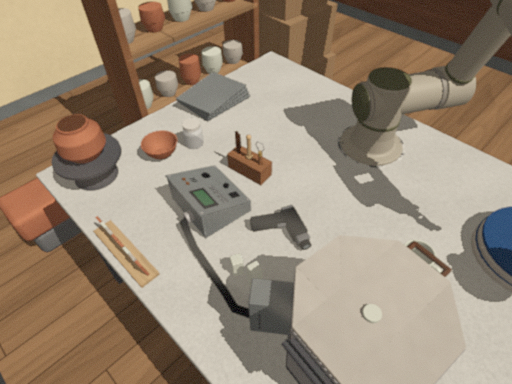

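View pics/top.png

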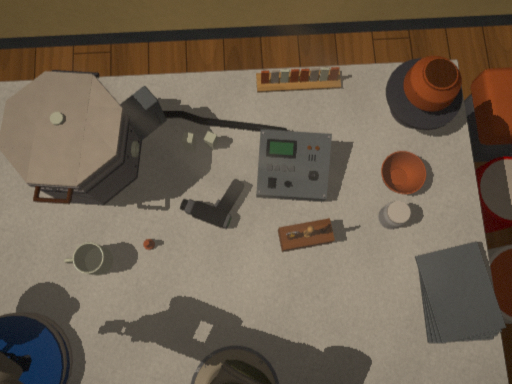

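Run:
```python
from h import *
c=load('top'); im=cv2.cvtColor(c['color'],cv2.COLOR_RGB2BGR)
cv2.imwrite('pics/c1.png',cv2.resize(im[120:260,80:350],None,fx=2.9,fy=2.9,interpolation=cv2.INTER_CUBIC))
s=load('scene')
for n,c in(('top',c),('scene',s)):
    W=cloud(c); z=W[...,2]
    print(n,'bench z',np.nanmedian(z[np.abs(z)<15]),np.nanstd(z[np.abs(z)<15]))
    # panel: points
    b=(230,165,255,195)
    m=(z>50)&(z<120); 
    if n=='top': uv=np.zeros_like(m); uv[135:197,262:328]=1
    else: uv=np.zeros_like(m); uv[175:210,180:240]=1
    P=W[m&uv]
    for _ in range(4):
        ce=P.mean(0); nrm=np.linalg.svd(P-ce,full_matrices=False)[2][2]; nrm*=np.sign(nrm[2])
        r=(P-ce)@nrm; P=P[np.abs(r)<3]
    print('panel',len(P),ce,nrm,np.degrees(np.arccos(nrm[2])),'yaw',np.degrees(np.arctan2(-nrm[1],-nrm[0])),r.std())
    # thermometer
    m=(z>12)&(z<55); uv=np.zeros_like(m)
    if n=='top': uv[170:235,175:252]=1
    else: uv[200:250,245:315]=1
    k=m&uv; lab=cv2.connectedComponentsWithStats(k.astype(np.uint8))
    i=1+lab[2][1:,4].argmax(); k=lab[1]==i; P=W[k]; print('therm',lab[2][i],np.nanmedian(P[:,2]),np.nanmax(P[:,2]))
    print(cv2.minAreaRect(P[:,:2].astype(np.float32)))
```

```text
top bench z 1.2213878767708513 3.395062784451647
panel 2550 [ 606.84677306 -202.79564958   87.09691369] [-0.3468977   0.03196255  0.93735819] 20.387470874897645 yaw -5.2642696969153695 1.6123068315805897
therm [ 180  179   64   50 1289] 41.06080813900772 52.412428560638894
((540.8040771484375, 40.323219299316406), (148.51341247558594, 146.7187957763672), 65.7830810546875)
scene bench z -0.2590873178774452 3.641599281192003
panel 1072 [ 603.22758942 -178.9172349    83.04912486] [-0.32735603  0.03654991  0.94419391] 19.23176360834933 yaw -6.3707946720703275 1.178831981376383
therm [ 250  204   62   46 1205] 38.54908583475931 45.89053238071051
((541.5438842773438, 42.40449523925781), (148.7152557373047, 145.84246826171875), 65.49117279052734)
```

View pics/c1.png

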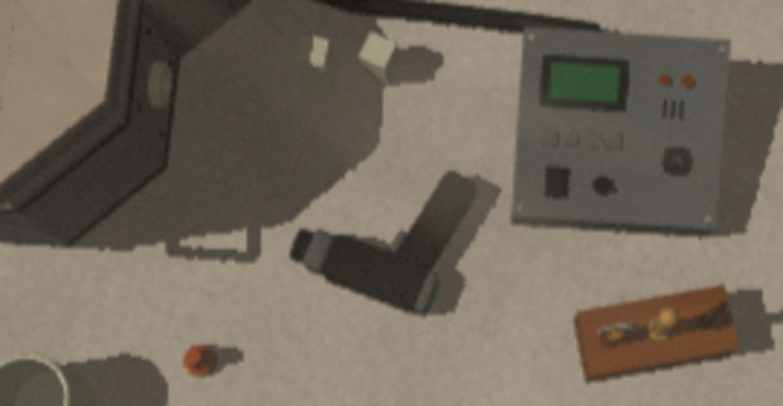

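Run:
```python
from h import *
t=load('top'); s=load('scene')
print('nose',ray(t,183.4,204.5,21),'ring',ray(t,313.4,175.5,90))
print('spy',ray(t,135.2,149.3,135))
def tri(u1,u2):
    A=[];b=[]
    for c,u in((t,u1),(s,u2)):
        f,M,T=cam(c); o=-M.T@T; d=M.T@np.array([(u[0]-c['cx'])/f,(u[1]-c['cy'])/f,1]); d/=np.linalg.norm(d)
        Q=np.eye(3)-np.outer(d,d); A.append(Q); b.append(Q@o)
    x=np.linalg.solve(sum(A),sum(b)); return x,[Q@x-q for Q,q in zip(A,b)]
# lid octagon
W=cloud(t); Ws=cloud(s)
for n,w in(('top',W),('scene',Ws)):
    m=(w[...,2]>225)&(w[...,2]<300)&(w[...,0]>400)
    P=w[m]; P=P[(P[:,1]>150)&(P[:,1]<700)&(P[:,0]<900)]
    print(n,'lid',len(P),np.median(P[:,2]),P.min(0),P.max(0)); 
    r=cv2.minAreaRect(P[:,:2].astype(np.float32)); print(r)
    # lid knob: pixels higher than lid
    k=P[P[:,2]>np.median(P[:,2])+8]; print(len(k),k.mean(0) if len(k) else 0)
    # console quad
    m=(w[...,2]>45)&(w[...,2]<125)&(w[...,0]>480)&(w[...,0]<730)&(w[...,1]>-340)&(w[...,1]<-70)
    l=cv2.connectedComponentsWithStats(m.astype(np.uint8)); i=1+l[2][1:,4].argmax()
    print('console',cv2.minAreaRect(w[l[1]==i][:,:2].astype(np.float32)))
    # tool block top
    m=(np.abs(w[...,2]-65)<6)&(w[...,0]>330)&(w[...,0]<540)&(w[...,1]>-350)&(w[...,1]<-50)
    l=cv2.connectedComponentsWithStats(m.astype(np.uint8)); i=1+l[2][1:,4].argmax()
    print('block',cv2.minAreaRect(w[l[1]==i][:,:2].astype(np.float32)))
# fine colour-based edges: saturations of block
for n,c in(('top',t),('scene',s)):
    hsv=cv2.cvtColor(c['color'],cv2.COLOR_RGB2HSV)
    # bright pale knob pixels near block
    w=cloud(c); m=(w[...,2]>100)&(w[...,2]<170)&(w[...,0]>330)&(w[...,0]<540)&(w[...,1]>-350)&(w[...,1]<-50)
    l=cv2.connectedComponentsWithStats(m.astype(np.uint8))
    for i in range(1,l[0]):
        k=l[1]==i
        if k.sum()>3: print(n,l[2][i],l[3][i],np.median(w[k],0),w[k].max(0),c['color'][k].mean(0))
im=cv2.cvtColor(s['color'],cv2.COLOR_RGB2BGR)
a=cv2.resize(im[120:195,215:285],None,fx=5.5,fy=5.5,interpolation=cv2.INTER_CUBIC)
b=cv2.resize(cv2.cvtColor(t['color'],cv2.COLOR_RGB2BGR)[205:265,270:340],None,fx=5.5,fy=5.5,interpolation=cv2.INTER_CUBIC)
b=cv2.copyMakeBorder(b,0,a.shape[0]-b.shape[0],0,0,cv2.BORDER_CONSTANT); cv2.imwrite('pics/c2.png',np.hstack([a,b]))
```

```text
nose [523.77678147 123.44914862  21.        ] ring [ 573.34997883 -250.8297365    90.        ]
spy [661.49086747 237.4287243  135.        ]
top lid 12276 282.7544112786394 [491.43948747 235.03521526 225.0063033 ] [852.76887051 534.99253915 295.7167181 ]
((678.9164428710938, 386.23175048828125), (336.5802307128906, 301.4295349121094), 32.5727653503418)
83 [700.70611065 390.39739739 292.53223494]
console ((624.8114624023438, -199.1986083984375), (200.36900329589844, 205.1971435546875), 83.0727767944336)
block ((413.7967529296875, -221.45223999023438), (64.97449493408203, 145.90777587890625), 7.825839042663574)
scene lid 21879 280.95029157453564 [492.35843746 236.10529464 225.31281755] [849.09434366 541.17972854 292.95190923]
((671.1390991210938, 382.37005615234375), (315.1577453613281, 302.5341796875), 32.6787109375)
169 [700.43275326 396.301863   289.92872629]
console ((623.4675903320312, -198.1836700439453), (205.92803955078125, 205.80584716796875), 83.63274383544922)
block ((412.6250915527344, -219.5440673828125), (69.57518005371094, 146.07696533203125), 7.095988750457764)
top [322 
[... 388 characters left out ...]
28571 233.85714286] [ 407.60506561 -176.38722902  122.40943824] [ 411.04829291 -158.50703492  158.55657362] [105.28571429  84.42857143  60.21428571]
scene [235 131   6  14  76] [237.48684211 137.68421053] [ 419.65766549 -264.84444538  127.92676378] [ 426.12625633 -255.9027454   155.9805013 ] [96.23684211 78.15789474 64.59210526]
scene [246 134   6  17  73] [248.63013699 142.15068493] [ 415.96344501 -215.67870634  135.52332874] [ 421.08246742 -210.5466567   161.0599524 ] [170.54794521 145.65753425 113.31506849]
scene [256 141   9  16  53] [259.8490566  149.50943396] [ 407.3606878  -171.37825659  116.74360113] [ 414.09971424 -158.54354551  155.93629779] [166.86792453 150.98113208 125.75471698]
```

View pics/c2.png

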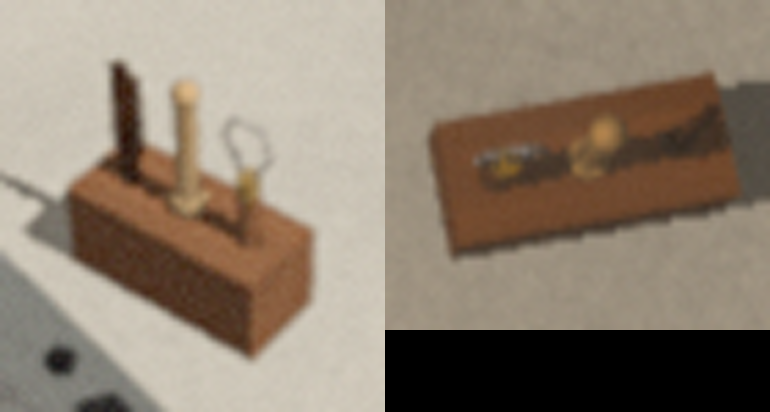

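Run:
```python
from h import *
t=load('top'); s=load('scene')
for n,c in(('top',t),('scene',s)):
    w=cloud(c); z=w[...,2]
    m=(np.abs(z-np.median(z[(z>270)&(z<295)]))<7)&(w[...,1]>200)
    m=cv2.morphologyEx(m.astype(np.uint8),cv2.MORPH_OPEN,np.ones((5,5))); l=cv2.connectedComponentsWithStats(m); i=1+l[2][1:,4].argmax()
    P=w[l[1]==i][:,:2]
    # support widths: find octagon angle giving most equal widths
    best=[]
    for a in np.arange(-22,22.5,.5):
        ws=[];ctr=[]
        for k in range(4):
            th=np.radians(a+45*k); d=np.array([np.cos(th),np.sin(th)]); q=np.percentile(P@d,[.3,99.7]); ws.append(q[1]-q[0]); ctr.append((d,q.mean()))
        D=np.array([x[0] for x in ctr]); v=np.array([x[1] for x in ctr]); best.append((np.mean(ws),a,np.round(ws),np.linalg.lstsq(D,v,rcond=None)[0]))
    best.sort(key=lambda x:x[0]); print(n,best[:3])
    # console corners by colour-free: z points in panel plane; footprint in slope frame
    yaw=np.radians(-6.8); X=np.array([np.cos(yaw),np.sin(yaw)]); Y=np.array([-X[1],X[0]])
    m=(z>45)&(z<125)&(w[...,0]>480)&(w[...,0]<730)&(w[...,1]>-340)&(w[...,1]<-70)
    l=cv2.connectedComponentsWithStats(m.astype(np.uint8)); i=1+l[2][1:,4].argmax(); Q=w[l[1]==i]
    print('console x',np.percentile(Q[:,:2]@X,[.5,99]),'y',np.percentile(Q[:,:2]@Y,[1,99]))
# ring: dark pixels near (313,175)
g=t['color'][160:192,298:330].mean(2); k=(g<g.max()*0.5); 
ys,xs=np.nonzero(cv2.morphologyEx((g<np.median(g)*.75).astype(np.uint8),cv2.MORPH_OPEN,np.ones((2,2)))); print(xs.mean()+298,ys.mean()+160,xs.min()+298,xs.max()+298,ys.min()+160,ys.max()+160)
w=cloud(t); print('panel z at ring',np.nanmedian(w[172:179,310:317,2]),[ray(t,313.4,175.5,z) for z in(84,)])
# scene ring candidates
e=cv2.cvtColor(s['color'],cv2.COLOR_RGB2BGR)
print('exp scene ring',proj(s,[573.3,-250.8,88]))
# barrel edges
p=np.array([495,60.7]);a=np.radians(65.6);x=np.array([np.cos(a),np.sin(a)]);y=np.array([-x[1],x[0]])
for n,c in(('top',t),('scene',s)):
    w=cloud(c);m=(w[...,2]>28)&(w[...,2]<55);q=w[m][:,:2]-p;q=np.stack([q@x,q@y],1)
    for x0 in range(-65,75,14):
        r=q[(np.abs(q[:,0]-x0)<5)&(np.abs(q[:,1])<140)]; print(n,x0,np.round([r[:,1].min(),r[:,1].max()]) if len(r) else None,end='; ')
    r=q[np.abs(q[:,1])<12];r=r[np.abs(r[:,0])<100];print('x',r[:,0].min(),r[:,0].max())
```

```text
top [(np.float64(286.9511954430701), np.float64(-6.5), array([287., 288., 287., 286.]), array([678.9925029 , 387.90461076])), (np.float64(287.0120623112141), np.float64(-7.5), array([287., 288., 287., 285.]), array([679.10954383, 387.94407141])), (np.float64(287.0316283318084), np.float64(-6.0), array([288., 288., 287., 286.]), array([678.94875311, 387.90608149]))]
console x [542.71276269 714.33923301] y [-221.75695934  -25.73095535]
scene [(np.float64(284.3865331277225), np.float64(-3.5), array([288., 277., 286., 287.]), array([678.19630955, 387.67980923])), (np.float64(284.40515536668806), np.float64(-4.0), array([288., 277., 286., 287.]), array([678.15513155, 387.75919918])), (np.float64(284.45283952242755), np.float64(-4.5), array([288., 277., 286., 287.]), array([678.14291725, 387.7708806 ]))]
console x [541.80486382 731.51887248] y [-220.7252881   -21.77310971]
314.1951219512195 176.35365853658536 310 319 172 181
panel z at ring 79.10654575787166 [array([ 574.86218994, -251.7164336 ,   84.        ])]
exp scene ring [205.49791209 172.06117615]
top -65 [-120.   19.]; top -51 [-124.   22.]; top -37 [-121.   23.]; top -23 [-49.  22.]; top -9 [-22.  22.]; top 5 [-23.  22.]; top 19 [-23.  23.]; top 33 [-22.  23.]; top 47 [-20.  20.]; top 61 [-15.  19.]; x -73.93836710255198 74.07738705930097
scene -65 [-120.   20.]; scene -51 [-123.   23.]; scene -37 [-120.   21.]; scene -23 [-61.  21.]; scene -9 [-24.  23.]; scene 5 [-23.  21.]; scene 19 [-22.  22.]; scene 33 [-22.  21.]; scene 47 [-19.  19.]; scene 61 [-18.  21.]; x -71.70801169516916 75.72286366768822
```

```bash
cat >> h.py <<'E'
def go(pos,Rt):
    s=sense(); q=s['ee_rot']; R0=R.from_quat([q[1],q[2],q[3],q[0]])
    off=R0.inv().apply(np.array(pos)-s['eef_pos'])/10; rv=np.degrees((R0.inv()*Rt).as_rotvec())
    print('t',s['time_s'],'offset',np.round(off,2),'rot',np.round(rv,2),'F',np.round(s['force'],1))
def down(yaw): # tool down, y axis at yaw deg
    a=np.radians(yaw); y=np.array([np.cos(a),np.sin(a),0]); z=np.array([0,0,-1.]); return R.from_matrix(np.stack([np.cross(y,z),y,z],1))
E
python3 -c "
from h import *
go([502.4,77.1,180],down(-24.4))
t=load('top');print(ray(t,314.2,176.35,79))"
```

```text
t 0.1 offset [-45.99 -30.82  12.36] rot [-6.000e-02  4.000e-02  9.791e+01] F [ 0.2 -1.3 -0.5]
[ 573.53164934 -254.51181592   79.        ]
```

>>> step_arm --plan '[{"offset": [-46,-30.8,12.4],"rot": [0,0,97.9],"gripper": 8.5},{"offset": [-46,-30.8,12.4],"rot": [0,0,97.9],"gripper": 8.5},{"offset": [-46,-30.8,12.4],"rot": [0,0,97.9],"gripper": 8.5},{"offset": [-46,-30.8,12.4],"rot": [0,0,97.9],"gripper": 8.5},{"offset": [-46,-30.8,12.4],"rot": [0,0,97.9],"gripper": 8.5},{"offset": [-46,-30.8,12.4],"rot": [0,0,97.9],"gripper": 8.5},{"offset": [-46,-30.8,12.4],"rot": [0,0,97.9],"gripper": 8.5},{"offset": [-46,-30.8,12.4],"rot": [0,0,97.9],"gripper": 8.5},{"offset": [-46,-30.8,12.4],"rot": [0,0,97.9],"gripper": 8.5},{"offset": [-46,-30.8,12.4],"rot": [0,0,97.9],"gripper": 8.5},{"offset": [-46,-30.8,12.4],"rot": [0,0,97.9],"gripper": 8.5},{"offset": [-46,-30.8,12.4],"rot": [0,0,97.9],"gripper": 8.5}]'

```text
time_s: 1.3
eef_pos: [504.4, 74.2, 178.6]
ee_rot: [-0.0, 0.843, 0.538, -0.0]
force: [-1.1, 0.6, 0.2]
grip_width: 0.999
grip_force: 0.0
```

```bash
python3 -c "
from h import *
go([502.4,77.1,76],down(-24.4));print(sense()['joints'])"
```

```text
t 1.3 offset [ 0.19 -0.29 10.26] rot [-0.04  0.04 -0.47] F [-1.1  0.6  0.2]
[-8.39131869e-02  4.17925921e-01  1.70322580e+00 -5.29606949e-04
  1.02133214e+00  3.50468908e-01]
```

>>> step_arm --plan '[{"offset": [0.2,-0.2,4],"rot": [0,0,-0.4],"gripper": 8.5},{"offset": [0.2,-0.2,8],"rot": [0,0,-0.4],"gripper": 8.5},{"offset": [0.2,-0.2,10.2],"rot": [0,0,-0.4],"gripper": 8.5},{"offset": [0.2,-0.2,10.2],"rot": [0,0,-0.4],"gripper": 8.5},{"offset": [0.2,-0.2,10.2],"rot": [0,0,-0.4],"gripper": 3.5},{"offset": [0.2,-0.2,10.2],"rot": [0,0,-0.4],"gripper": 3.5},{"offset": [0.2,-0.2,10.2],"rot": [0,0,-0.4],"gripper": 3.5},{"offset": [0.2,-0.2,10.2],"rot": [0,0,-0.4],"gripper": 3.5},{"offset": [0.2,-0.2,10.2],"rot": [0,0,-0.4],"gripper": 3.5},{"offset": [0.2,-0.2,10.2],"rot": [0,0,-0.4],"gripper": 3.5}]' --squeeze 60

```text
time_s: 2.3
eef_pos: [502.6, 80.1, 79.6]
ee_rot: [0.001, 0.839, 0.545, 0.001]
force: [0.3, -0.5, 7.5]
grip_width: 0.533
grip_force: 62.2
```

```bash
python3 -c "
from h import *
go([502.4,77.1,193.6],down(-24.4));go([641.5,76,193.6],down(-6.7))"
```

```text
t 2.3 offset [ -0.27   0.14 -11.4 ] rot [ 0.18 -0.07  0.42] F [ 0.3 -0.5  7.5]
t 2.3 offset [  5.28  12.89 -11.35] rot [  0.19  -0.04 -17.28] F [ 0.3 -0.5  7.5]
```

>>> step_arm --plan '[{"offset": [0,0,-3],"rot": [0,0,0],"gripper": 3.5},{"offset": [0,0,-6],"rot": [0,0,0],"gripper": 3.5},{"offset": [0,0,-9],"rot": [0,0,0],"gripper": 3.5},{"offset": [0,0,-11.4],"rot": [0,0,0],"gripper": 3.5},{"offset": [1.3,3.2,-11.4],"rot": [0,0,-4],"gripper": 3.5},{"offset": [2.6,6.4,-11.4],"rot": [0,0,-8],"gripper": 3.5},{"offset": [4,9.6,-11.4],"rot": [0,0,-12],"gripper": 3.5},{"offset": [5.5,12.8,-11.4],"rot": [0,0,-17.3],"gripper": 3.5},{"offset": [5.5,12.8,-11.4],"rot": [0,0,-17.3],"gripper": 3.5},{"offset": [5.5,12.8,-11.4],"rot": [0,0,-17.3],"gripper": 3.5},{"offset": [5.5,12.8,-11.4],"rot": [0,0,-17.3],"gripper": 3.5}]'

```text
time_s: 3.4
eef_pos: [640.2, 78.5, 192.1]
ee_rot: [-0.0, 0.747, 0.664, -0.0]
force: [-0.3, -1.1, -3.1]
grip_width: 0.53
grip_force: 63.3
```

Run:
```python
from h import *
go([641.8,78.7,193.6],down(-6.7))
t=snap('top','top2'); s=snap('scene','scene2')
for n,c in(('top',t),('scene',s)):
    w=cloud(c)
    a=np.radians(83.3); x=np.array([np.cos(a),np.sin(a)]);y=np.array([-x[1],x[0]]);p=np.array([648.2,132.6])
    z=w[...,2];q=w[...,:2]-p; u=q@x;v=q@y
    m=(z>95)&(z<185)&(u>-160)&(u<25)&(np.abs(v)<140)
    for u0 in range(-155,25,10):
        k=m&(np.abs(u-u0)<5)&(np.abs(v)<35)
        if k.sum()>4: print(n,u0,k.sum(),'v',np.round(np.percentile(v[k],[3,97])),'z',np.round(np.percentile(z[k],[10,50,95])))
im=np.hstack([cv2.resize(cv2.cvtColor(c['color'],cv2.COLOR_RGB2BGR)[y:y+110,x0:x0+150],None,fx=2.6,fy=2.6) for c,x0,y in((t,110,130),(s,210,180))])
cv2.imwrite('pics/h1.png',im)
```

```text
t 3.4 offset [ 0.04  0.16 -0.15] rot [-0.05 -0.   -0.02] F [-0.3 -1.1 -3.1]
top -145 69 v [-14.  23.] z [131. 152. 156.]
top -135 81 v [-33.  23.] z [138. 154. 157.]
top -125 94 v [-33.  24.] z [147. 156. 160.]
top -115 87 v [-31.  24.] z [148. 155. 160.]
top -105 88 v [-31.  24.] z [142. 155. 158.]
top -95 35 v [-35.  25.] z [134. 153. 158.]
scene -145 31 v [-17.  18.] z [144. 151. 154.]
scene -135 45 v [-31.  13.] z [150. 152. 156.]
scene -125 53 v [-34.   8.] z [151. 154. 155.]
scene -115 47 v [-33.   3.] z [151. 153. 155.]
scene -105 16 v [-24.  -9.] z [151. 153. 156.]
scene -65 23 v [-32.  25.] z [153. 171. 180.]
scene -55 69 v [-34.  28.] z [151. 155. 173.]
scene -45 175 v [-33.  31.] z [135. 154. 176.]
scene -35 77 v [-18.  19.] z [131. 149. 153.]
scene -25 67 v [-18.  21.] z [129. 150. 153.]
scene -15 76 v [-16.  21.] z [132. 148. 152.]
scene -5 96 v [-13.  16.] z [125. 141. 150.]
```

View pics/h1.png

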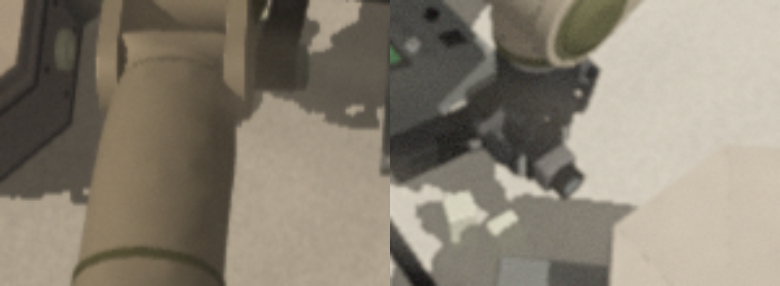

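>>> step_arm --plan '[{"offset": [0,0.2,-0.2],"rot": [0,0,0],"gripper": 3.5},{"offset": [0,0.2,-0.2],"rot": [0,0,0],"gripper": 3.5},{"offset": [0,0.2,-0.2],"rot": [0,0,0],"gripper": 3.5},{"offset": [0,0.2,-0.2],"rot": [0,0,0],"gripper": 3.5},{"offset": [0,0.2,-0.2],"rot": [0,0,0],"gripper": 3.5},{"offset": [0,0.2,-0.2],"rot": [0,0,0],"gripper": 3.5},{"offset": [0,0.2,-0.2],"rot": [0,0,0],"gripper": 3.5},{"offset": [0,0.2,-0.2],"rot": [0,0,0],"gripper": 3.5},{"offset": [0,0.2,-0.2],"rot": [0,0,0],"gripper": 3.5},{"offset": [0,0.2,-0.2],"rot": [0,0,0],"gripper": 3.5},{"offset": [0,0.2,-0.2],"rot": [0,0,0],"gripper": 3.5},{"offset": [0,0.2,-0.2],"rot": [0,0,0],"gripper": 3.5}]'

```text
time_s: 4.7
eef_pos: [643.0, 78.1, 193.9]
ee_rot: [0.0, 0.747, 0.665, -0.0]
force: [0.2, -0.7, -2.1]
grip_width: 0.531
grip_force: 63.3
```

>>> step_arm --plan '[{"offset": [0,0,0],"rot": [0,0,0],"gripper": 3.5},{"offset": [0,0,0],"rot": [0,0,0],"gripper": 3.5},{"offset": [0,0,0],"rot": [0,0,0],"gripper": 3.5},{"offset": [0,0,0],"rot": [0,0,0],"gripper": 3.5},{"offset": [0,0,0],"rot": [0,0,0],"gripper": 3.5},{"offset": [0,0,0],"rot": [0,0,0],"gripper": 3.5},{"offset": [0,0,0],"rot": [0,0,0],"gripper": 3.5},{"offset": [0,0,0],"rot": [0,0,0],"gripper": 3.5},{"offset": [0,0,0],"rot": [0,0,0],"gripper": 3.5},{"offset": [0,0,0],"rot": [0,0,0],"gripper": 3.5},{"offset": [0,0,0],"rot": [0,0,0],"gripper": 3.5},{"offset": [0,0,0],"rot": [0,0,0],"gripper": 3.5}]'

```text
time_s: 5.9
eef_pos: [643.0, 78.1, 193.9]
ee_rot: [-0.0, 0.747, 0.665, 0.0]
force: [0.1, -0.6, -2.0]
grip_width: 0.526
grip_force: 63.3
```

```bash
python3 -c "
from h import *
go([502.6,80.1,79.6],down(-24.2));go([502.6,80.1,193.6],down(-24.2))"
```

```text
t 5.9 offset [ -1.44 -13.96  11.43] rot [-0.   -0.   17.51] F [ 0.1 -0.6 -2. ]
t 5.9 offset [ -1.44 -13.96   0.03] rot [-0.   -0.   17.51] F [ 0.1 -0.6 -2. ]
```

>>> step_arm --plan '[{"offset": [-0.4,-4,0],"rot": [0,0,5],"gripper": 3.5},{"offset": [-0.7,-7,0],"rot": [0,0,9],"gripper": 3.5},{"offset": [-1.1,-11,1],"rot": [0,0,13],"gripper": 3.5},{"offset": [-1.4,-14,2],"rot": [0,0,17.5],"gripper": 3.5},{"offset": [-1.4,-14,5],"rot": [0,0,17.5],"gripper": 3.5},{"offset": [-1.4,-14,8],"rot": [0,0,17.5],"gripper": 3.5},{"offset": [-1.4,-14,9.5],"rot": [0,0,17.5],"gripper": 3.5},{"offset": [-1.4,-14,10.4],"rot": [0,0,17.5],"gripper": 3.5},{"offset": [-1.4,-14,10.9],"rot": [0,0,17.5],"gripper": 3.5},{"offset": [-1.4,-14,11.2],"rot": [0,0,17.5],"gripper": 3.5},{"offset": [-1.4,-14,11.4],"rot": [0,0,17.5],"gripper": 3.5},{"offset": [-1.4,-14,11.4],"rot": [0,0,17.5],"gripper": 3.5}]'

```text
time_s: 7.1
eef_pos: [502.5, 80.5, 80.2]
ee_rot: [0.0, 0.84, 0.543, 0.0]
force: [0.4, 0.6, -2.5]
grip_width: 0.53
grip_force: 63.2
```

>>> step_arm --plan '[{"offset": [0,0,0],"rot": [0,0,0],"gripper": 3.5},{"offset": [0,0,0.1],"rot": [0,0,0],"gripper": 3.5},{"offset": [0,0,0.1],"rot": [0,0,0],"gripper": 3.5},{"offset": [0,0,0.1],"rot": [0,0,0],"gripper": 3.5}]'

```text
time_s: 7.5
eef_pos: [502.6, 80.5, 79.6]
ee_rot: [0.0, 0.84, 0.543, 0.0]
force: [-2.8, 0.7, 6.2]
grip_width: 0.532
grip_force: 64.1
```

On the bench now. Release and rise.

>>> step_arm --plan '[{"offset": [0,0,0],"rot": [0,0,0],"gripper": 8.5},{"offset": [0,0,0],"rot": [0,0,0],"gripper": 8.5},{"offset": [0,0,0],"rot": [0,0,0],"gripper": 8.5},{"offset": [0,0,0],"rot": [0,0,0],"gripper": 8.5},{"offset": [0,0,0],"rot": [0,0,0],"gripper": 8.5},{"offset": [0,0,-1],"rot": [0,0,0],"gripper": 8.5},{"offset": [0,0,-3],"rot": [0,0,0],"gripper": 8.5},{"offset": [0,0,-7],"rot": [0,0,0],"gripper": 8.5},{"offset": [0,0,-11],"rot": [0,0,0],"gripper": 8.5},{"offset": [0,0,-15],"rot": [0,0,0],"gripper": 8.5},{"offset": [0,0,-18],"rot": [0,0,0],"gripper": 8.5},{"offset": [0,0,-18],"rot": [0,0,0],"gripper": 8.5}]'

```text
time_s: 8.7
eef_pos: [503.3, 80.6, 263.6]
ee_rot: [0.003, 0.84, 0.543, 0.003]
force: [-0.4, -0.0, 0.0]
grip_width: 0.991
grip_force: 0.0
```

Run:
```python
from h import *
go([413.3,-219.5,262],down(7.8)); go([413.3,-219.5,169],down(7.8))
```

```text
t 8.7 offset [-31.06   4.08   0.1 ] rot [  0.49  -0.04 -31.98] F [-0.4 -0.   0. ]
t 8.7 offset [-31.09   4.     9.4 ] rot [  0.49  -0.04 -31.98] F [-0.4 -0.   0. ]
```

>>> step_arm --plan '[{"offset": [-4.4,0.6,0],"rot": [0.2,0,-5],"gripper": 5},{"offset": [-8.8,1.2,0],"rot": [0.3,0,-10],"gripper": 5},{"offset": [-13.2,1.7,0],"rot": [0.4,0,-15],"gripper": 5},{"offset": [-17.6,2.3,0],"rot": [0.5,0,-20],"gripper": 5},{"offset": [-22,2.9,0],"rot": [0.5,0,-25],"gripper": 5},{"offset": [-26.5,3.5,0],"rot": [0.5,0,-29],"gripper": 5},{"offset": [-31.1,4.1,0],"rot": [0.5,0,-32],"gripper": 5},{"offset": [-31.1,4.1,0],"rot": [0.5,0,-32],"gripper": 5},{"offset": [-31.1,4.1,0],"rot": [0.5,0,-32],"gripper": 5},{"offset": [-31.1,4.1,0],"rot": [0.5,0,-32],"gripper": 5}]'

```text
time_s: 9.7
eef_pos: [412.4, -219.0, 258.7]
ee_rot: [-0.004, 0.657, 0.754, -0.002]
force: [1.0, -0.1, -0.1]
grip_width: 0.586
grip_force: 0.0
```

Run:
```python
from h import *
go([413.3,-219.5,169],down(7.8))
s=snap('scene','scene3'); 
w=cloud(s);m=(w[...,2]>12)&(w[...,2]<55);uv=np.zeros_like(m);uv[195:260,240:325]=1
l=cv2.connectedComponentsWithStats((m&uv).astype(np.uint8));i=1+l[2][1:,4].argmax();P=w[l[1]==i];print(cv2.minAreaRect(P[:,:2].astype(np.float32)),np.median(P[:,2]))
cv2.imwrite('pics/s3.png',cv2.resize(cv2.cvtColor(s['color'],cv2.COLOR_RGB2BGR)[60:280,160:360],None,fx=2.7,fy=2.7))
```

```text
t 9.7 offset [-0.09  0.16  8.97] rot [-0.49 -0.17  0.04] F [ 1.  -0.1 -0.1]
((538.9813842773438, 43.04792785644531), (149.94534301757812, 147.15933227539062), 66.36970520019531) 38.530182078867426
```

View pics/s3.png

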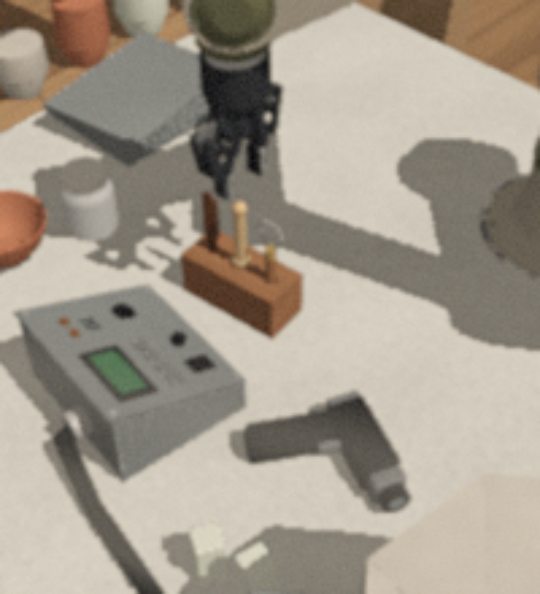

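>>> step_arm --plan '[{"offset": [-0.1,0.1,3],"rot": [-0.5,-0.2,0],"gripper": 5},{"offset": [-0.1,0.1,6],"rot": [-0.5,-0.2,0],"gripper": 5},{"offset": [-0.1,0.1,8.9],"rot": [-0.5,-0.2,0],"gripper": 5},{"offset": [-0.1,0.1,8.9],"rot": [-0.5,-0.2,0],"gripper": 5},{"offset": [-0.1,0.1,8.9],"rot": [-0.5,-0.2,0],"gripper": 5},{"offset": [-0.1,0.1,8.9],"rot": [-0.5,-0.2,0],"gripper": 0.5},{"offset": [-0.1,0.1,8.9],"rot": [-0.5,-0.2,0],"gripper": 0.5},{"offset": [-0.1,0.1,8.9],"rot": [-0.5,-0.2,0],"gripper": 0.5},{"offset": [-0.1,0.1,8.9],"rot": [-0.5,-0.2,0],"gripper": 0.5},{"offset": [-0.1,0.1,8.9],"rot": [-0.5,-0.2,0],"gripper": 0.5},{"offset": [-0.1,0.1,8.9],"rot": [-0.5,-0.2,0],"gripper": 0.5}]' --squeeze 60

```text
time_s: 10.85
eef_pos: [413.1, -221.0, 171.1]
ee_rot: [0.002, 0.657, 0.754, -0.0]
force: [-1.3, 1.8, 6.7]
grip_width: 0.157
grip_force: 58.3
```

>>> step_arm --plan '[{"offset": [0,0,-1],"rot": [0,0,0],"gripper": 0.5},{"offset": [0,0,-3],"rot": [0,0,0],"gripper": 0.5},{"offset": [0,0,-5],"rot": [0,0,0],"gripper": 0.5},{"offset": [0,0,-7],"rot": [0,0,0],"gripper": 0.5},{"offset": [0,0,-9],"rot": [0,0,0],"gripper": 0.5},{"offset": [0,0,-11],"rot": [0,0,0],"gripper": 0.5},{"offset": [0,0,-12],"rot": [0,0,0],"gripper": 0.5},{"offset": [0,0,-12],"rot": [0,0,0],"gripper": 0.5},{"offset": [0,0,-12],"rot": [0,0,0],"gripper": 0.5}]'

```text
time_s: 11.75
eef_pos: [412.4, -220.4, 289.4]
ee_rot: [0.0, 0.657, 0.754, -0.0]
force: [-0.4, -0.1, -1.3]
grip_width: 0.158
grip_force: 58.4
```

```bash
cat >> h.py <<'E'
yw=np.radians(-6.7); KX=np.array([np.cos(yw),np.sin(yw),0]); KY=np.array([-KX[1],KX[0],0]); KZ=np.array([0,0,1.])
N=-np.sin(np.radians(20))*KX+np.cos(np.radians(20))*KZ
def tri(cs,us):
    A=[];b=[]
    for c,u in zip(cs,us):
        f,M,T=cam(c); o=-M.T@T; d=M.T@np.array([(u[0]-c['cx'])/f,(u[1]-c['cy'])/f,1]); d/=np.linalg.norm(d)
        Q=np.eye(3)-np.outer(d,d); A.append(Q); b.append(Q@o)
    x=np.linalg.solve(sum(A),sum(b)); return x,[np.linalg.norm(Q@x-q) for Q,q in zip(A,b)]
def tilted(yaw): return R.from_rotvec(KY*np.radians(-20))*down(yaw)
E
python3 - <<'E'
from h import *
print('tool z',tilted(-6.7).apply([0,0,1]),-N)
t=load('top');s=load('scene')
def dark(c,u,v,r=9):
    u0,v0=int(round(u)),int(round(v)); g=c['color'][v0-r:v0+r+1,u0-r:u0+r+1].astype(float).mean(2); med=np.median(g)
    wt=np.clip(med*.8-g,0,None); l=cv2.connectedComponents((wt>0).astype(np.uint8))[1]; 
    i=np.bincount(l[l>0]).argmax(); k=l==i; yy,xx=np.mgrid[-r:r+1,-r:r+1]; return u0+xx[k].mean(),v0+yy[k].mean(),xx[k].min(),xx[k].max(),yy[k].min(),yy[k].max(),k.sum()
a=dark(t,313.4,175.5);b=dark(s,205.2,175.2);print(a,b)
h,e=tri((t,s),(a[:2],b[:2]));print('ring tri',h,e,'rays at 79',ray(t,*a[:2],79),ray(s,*b[:2],79))
snap('top','top4');s4=snap('scene','scene4')
# stylus tip expected
st=sense();p=st['eef_pos'];print(p,st['force'],st['grip_width'])
u,v=map(int,proj(s4,[p[0],p[1],p[2]-54-60]));print(u,v)
cv2.imwrite('pics/s4.png',cv2.resize(cv2.cvtColor(s4['color'],cv2.COLOR_RGB2BGR)[v-60:v+60,u-50:u+50],None,fx=4.8,fy=4.8,interpolation=cv2.INTER_CUBIC))
E
```

```text
tool z [ 0.33968437 -0.03990374 -0.93969262] [ 0.33968437 -0.03990374 -0.93969262]
(np.float64(313.15909090909093), np.float64(175.4090909090909), np.int64(-5), np.int64(5), np.int64(-5), np.int64(4), np.int64(88)) (np.float64(205.3111111111111), np.float64(174.73333333333332), np.int64(-4), np.int64(5), np.int64(-3), np.int64(2), np.int64(45))
ring tri [ 576.14796304 -251.34927585   77.88466712] [np.float64(0.7965149144392561), np.float64(0.7965149144392599)] rays at 79 [ 576.42258535 -251.79672817   79.        ] [ 576.36591777 -249.65985205   79.        ]
[ 412.33134489 -220.39191668  288.98495954] [ 0.57604342 -1.08276275 -1.44384731] 0.15843719112599255
248 131
```

View pics/s4.png

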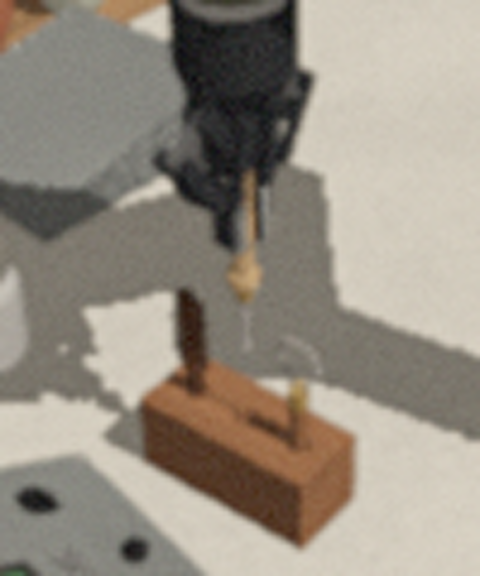

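Run:
```python
from h import *
s=load('scene4'); t=load('top4'); print(proj(s,[412.4,-220.4,125]), proj(s,[412.4,-220.4,179]))
H=np.array([576.3,-251,78.5]); go(H+N*(164+30),tilted(-6.7)); print(H+N*194)
```

```text
[248.50624351 143.4041598 ] [248.02183569 130.25104529]
t 11.85 offset [-3.6   9.41  2.81] rot [-19.94  -2.54  14.36] F [ 0.6 -1.1 -1.4]
[ 510.40123263 -243.25867401  260.80036843]
```

>>> step_arm --plan '[{"offset": [-0.9,2.4,0.6],"rot": [-5,-0.6,3.6],"gripper": 0.5},{"offset": [-1.8,4.7,1.2],"rot": [-10,-1.3,7.2],"gripper": 0.5},{"offset": [-2.7,7,2],"rot": [-15,-1.9,10.8],"gripper": 0.5},{"offset": [-3.6,9.4,2.8],"rot": [-19.9,-2.5,14.4],"gripper": 0.5},{"offset": [-3.6,9.4,2.8],"rot": [-19.9,-2.5,14.4],"gripper": 0.5},{"offset": [-3.6,9.4,2.8],"rot": [-19.9,-2.5,14.4],"gripper": 0.5},{"offset": [-3.6,9.4,2.8],"rot": [-19.9,-2.5,14.4],"gripper": 0.5},{"offset": [-3.6,9.4,2.8],"rot": [-19.9,-2.5,14.4],"gripper": 0.5}]'

```text
time_s: 12.65
eef_pos: [510.3, -243.5, 262.4]
ee_rot: [0.13, 0.736, 0.654, 0.115]
force: [0.5, 0.1, -0.2]
grip_width: 0.158
grip_force: 58.5
```

Run:
```python
from h import *
H=np.array([576.3,-251,78.5]); go(H+N*(164+30),tilted(-6.7)); go(H+N*(164+6),tilted(-6.7))
st=sense();q=st['ee_rot'];R0=R.from_quat([q[1],q[2],q[3],q[0]]);tip=st['eef_pos']+R0.apply([0,0,164])
t=snap('top','top5');s=snap('scene','scene5');o=[]
for c in(t,s):
    u,v=proj(c,tip);print('tip',tip,'px',u,v,'hole px',proj(c,H),'shoulder',proj(c,tip-R0.apply([0,0,58])))
    u0,v0=int(u)-24,int(v)-30; print('crop origin',u0,v0); o.append(cv2.resize(cv2.cvtColor(c['color'],cv2.COLOR_RGB2BGR)[v0:v0+60,u0:u0+48],None,fx=8,fy=8,interpolation=cv2.INTER_CUBIC))
cv2.imwrite('pics/s5.png',np.hstack(o))
```

```text
t 12.65 offset [ 0.02 -0.05  0.15] rot [0.03 0.04 0.01] F [ 0.5  0.1 -0.2]
t 12.65 offset [ 0.02 -0.05  2.55] rot [0.03 0.04 0.01] F [ 0.5  0.1 -0.2]
tip [ 566.06923531 -250.12737233  108.27912828] px 314.199420431945 176.39894174127548 hole px [312.85933373 175.50979993] shoulder [316.56196541 178.51690725]
crop origin 290 146
tip [ 566.06923531 -250.12737233  108.27912828] px 206.67028108629185 166.4165590496081 hole px [205.07474821 174.62027301] shoulder [210.13968288 150.67348981]
crop origin 182 136
```

View pics/s5.png

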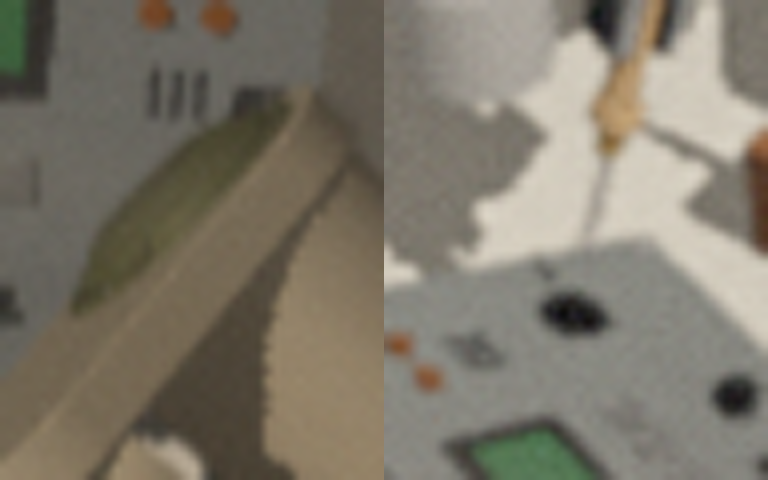

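>>> step_arm --plan '[{"offset": [0,0,1.5],"rot": [0,0,0],"gripper": 0.5},{"offset": [0,0,2.5],"rot": [0,0,0],"gripper": 0.5},{"offset": [0,0,2.9],"rot": [0,0,0],"gripper": 0.5},{"offset": [0,0,3.1],"rot": [0,0,0],"gripper": 0.5},{"offset": [0,0,3.3],"rot": [0,0,0],"gripper": 0.5},{"offset": [0,0,3.5],"rot": [0,0,0],"gripper": 0.5},{"offset": [0,0,3.5],"rot": [0,0,0],"gripper": 0.5},{"offset": [0,0,3.5],"rot": [0,0,0],"gripper": 0.5}]'

```text
time_s: 13.55
eef_pos: [522.5, -245.0, 229.3]
ee_rot: [0.13, 0.736, 0.654, 0.116]
force: [0.4, -0.7, -0.2]
grip_width: 0.159
grip_force: 58.5
```

```bash
cat > tp.py <<'E'
from h import *
H=np.array([576.3,-251,78.5]); st=sense();q=st['ee_rot'];R0=R.from_quat([q[1],q[2],q[3],q[0]]);tip=st['eef_pos']+R0.apply([0,0,164])
XS=np.cross(KY,N);d=tip-H;print('tip in hole frame',np.round([d@XS,d@KY,d@N],1),'F hole frame',np.round([st['force']@XS,st['force']@KY,st['force']@N],1))
go(H+N*164,tilted(-6.7))
E
python3 tp.py
```

```text
tip in hole frame [ 0.9 -0.4 -3.8] F hole frame [ 0.4 -0.6 -0.3]
t 13.55 offset [ 0.03 -0.07 -0.38] rot [ 0.06  0.03 -0.02] F [ 0.4 -0.7 -0.2]
```

>>> step_arm --plan '[{"offset": [0,-0.05,0.1],"rot": [0,0,0],"gripper": 0.5},{"offset": [0,-0.05,0.2],"rot": [0,0,0],"gripper": 0.5},{"offset": [0,-0.05,0.3],"rot": [0,0,0],"gripper": 0.5},{"offset": [0,-0.05,0.4],"rot": [0,0,0],"gripper": 0.5},{"offset": [0,-0.05,0.5],"rot": [0,0,0],"gripper": 0.5},{"offset": [0,-0.05,0.6],"rot": [0,0,0],"gripper": 0.5},{"offset": [0,-0.05,0.6],"rot": [0,0,0],"gripper": 0.5},{"offset": [0,-0.05,0.6],"rot": [0,0,0],"gripper": 0.5}]'

```text
time_s: 14.35
eef_pos: [524.1, -245.1, 223.3]
ee_rot: [0.13, 0.736, 0.654, 0.116]
force: [0.0, 1.4, -0.3]
grip_width: 0.161
grip_force: 58.5
```

```bash
python3 tp.py
```

```text
tip in hole frame [  0.3  -0.3 -10. ] F hole frame [-0.2  1.4 -0.2]
t 14.35 offset [ 0.02 -0.01 -1.  ] rot [ 0.04  0.02 -0.02] F [ 0.   1.4 -0.3]
```

In the hole; go on to the pin in small steps.

>>> step_arm --plan '[{"offset": [0,0,0.1],"rot": [0,0,0],"gripper": 0.5},{"offset": [0,0,0.2],"rot": [0,0,0],"gripper": 0.5},{"offset": [0,0,0.3],"rot": [0,0,0],"gripper": 0.5},{"offset": [0,0,0.4],"rot": [0,0,0],"gripper": 0.5},{"offset": [0,0,0.5],"rot": [0,0,0],"gripper": 0.5},{"offset": [0,0,0.6],"rot": [0,0,0],"gripper": 0.5},{"offset": [0,0,0.7],"rot": [0,0,0],"gripper": 0.5},{"offset": [0,0,0.7],"rot": [0,0,0],"gripper": 0.5},{"offset": [0,0,0.7],"rot": [0,0,0],"gripper": 0.5},{"offset": [0,0,0.7],"rot": [0,0,0],"gripper": 0.5}]'

```text
time_s: 15.35
eef_pos: [526.5, -245.4, 216.8]
ee_rot: [0.13, 0.736, 0.654, 0.116]
force: [-1.6, -0.4, 1.8]
grip_width: 0.158
grip_force: 58.5
```

```bash
python3 tp.py
```

```text
tip in hole frame [  0.3  -0.3 -16.9] F hole frame [-0.9 -0.6  2.2]
t 15.35 offset [ 0.02 -0.02 -1.69] rot [ 0.05  0.03 -0.02] F [-1.6 -0.4  1.8]
```

>>> step_arm --plan '[{"offset": [0,0,0.1],"rot": [0,0,0],"gripper": 0.5},{"offset": [0,0,0.2],"rot": [0,0,0],"gripper": 0.5},{"offset": [0,0,0.25],"rot": [0,0,0],"gripper": 0.5},{"offset": [0,0,0.25],"rot": [0,0,0],"gripper": 0.5},{"offset": [0,0,0.25],"rot": [0,0,0],"gripper": 0.5},{"offset": [0,0,0.25],"rot": [0,0,0],"gripper": 0.5}]'

```text
time_s: 15.95
eef_pos: [527.4, -245.6, 215.1]
ee_rot: [0.131, 0.736, 0.654, 0.115]
force: [-5.3, 1.6, 9.1]
grip_width: 0.158
grip_force: 59.5
```

```bash
python3 tp.py
```

```text
tip in hole frame [  0.7  -0.5 -18.8] F hole frame [-2.   1.  10.4]
t 15.95 offset [ 0.03 -0.04 -1.88] rot [0.08 0.06 0.  ] F [-5.3  1.6  9.1]
```

>>> step_arm --plan '[{"offset": [0,0,0.05],"rot": [0,0,0],"gripper": 0.5},{"offset": [0,0,0.1],"rot": [0,0,0],"gripper": 0.5},{"offset": [0,0,0.1],"rot": [0,0,0],"gripper": 0.5},{"offset": [0,0,0.1],"rot": [0,0,0],"gripper": 0.5},{"offset": [0,0,0.1],"rot": [0,0,0],"gripper": 0.5},{"offset": [0,0,0.1],"rot": [0,0,0],"gripper": 0.5},{"offset": [0,0,0.1],"rot": [0,0,0],"gripper": 0.5},{"offset": [0,0,0.1],"rot": [0,0,0],"gripper": 0.5},{"offset": [0,0,0.1],"rot": [0,0,0],"gripper": 0.5},{"offset": [0,0,0.1],"rot": [0,0,0],"gripper": 0.5}]'

```text
time_s: 16.95
eef_pos: [527.7, -245.7, 214.9]
ee_rot: [0.131, 0.736, 0.654, 0.116]
force: [-8.4, 2.0, 14.4]
grip_width: 0.158
grip_force: 60.2
```

```bash
python3 tp.py
python3 - <<'E'
from h import *
s=snap('scene','scene6')
cv2.imwrite('pics/s6.png',cv2.resize(cv2.cvtColor(s['color'],cv2.COLOR_RGB2BGR)[100:260,150:340],None,fx=3.7,fy=3.7,interpolation=cv2.INTER_CUBIC))
E
```

```text
tip in hole frame [  1.   -0.7 -19.1] F hole frame [-3.1  1.  16.5]
t 16.95 offset [ 0.04 -0.07 -1.91] rot [0.11 0.08 0.02] F [-8.4  2.  14.4]
```

View pics/s6.png

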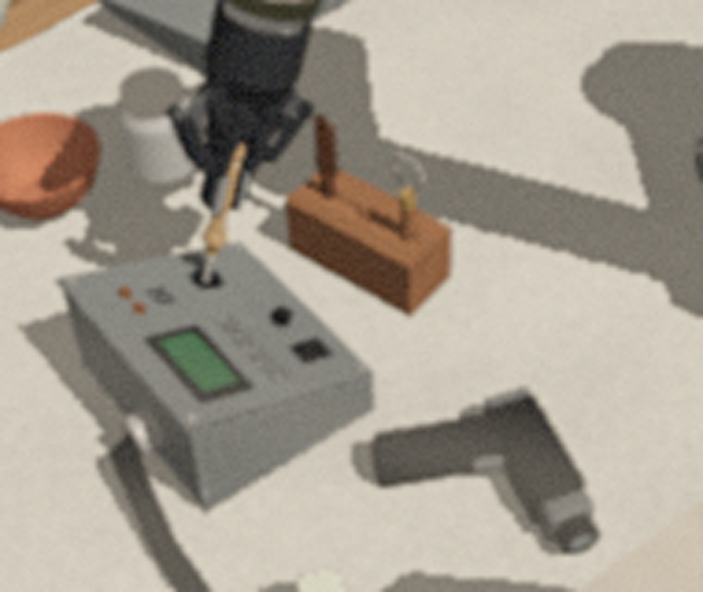

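The stylus tip is in the guard ring at about (207,278). It is 19.1 mm deep, against 19 mm for pin fully down, and on a hard stop at 16.5 N. The thermometer lies on its side at about (480,450).

```bash
python3 -c "
from rig import *
print(finish_job())"
```

```text
the job is handed in; nothing more can be done
None
```

I held the thermometer level at the spyhole for over two seconds and laid it back down on its side. The job was handed in with the gripped stylus holding the reset pin against its stop at about 16 N; no verdict came back.

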